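Return the lab components to their trays

ROBOT

A 7-joint arm with a two-finger parallel gripper is mounted at the origin on the work surface. World frame = base frame: x ahead of the robot, y to its left, z up, the work surface at z = 0. Lengths are in m, angles in rad, forces in N, time in s.
With the tool pointing down it reaches from about 0.4 to 0.875 m from the base axis. Payload 19.3 kg.
Tool frame: the origin (TCP) lies on the centre line of the jaws, within the pads' length; the fingertips stand 14 mm ahead of it and the grasp point (between the pads) lies 5 mm behind it; x points along the fingers, y is the direction in which the jaws open and shut, and the axes are right-handed (so a half turn about x gives the same grasp; the last joint's range is limited). The gripper opens to 85 mm and grips with 20 to 120 N. Pads are 22 mm wide; open, the fingers measure 114 mm over their backs; the gripper's body (76 mm by 85 mm) begins 54 mm behind the grasp point. The pads swing forward as they close: fully open they stand 13 mm farther back than shut.
Start: joints at [1.186, 0.521, -0.036, 1.599, 0.021, 1.021, -0.113], TCP at [0.193, -0.594, 0.245] pointing down, gripper open.
Joint ranges: [-2.91, 2.91], [-0.3, 2.13], [-1.5, 1.42], [0.17, 2.43], [-1.26, 4.41], [0.16, 1.93], [-2.52, 2.52]. Speed limits (rad/s): [1.89, 1.89, 2.39, 2.39, 3.01, 3.01, 3.01].

INTERFACE

Orientations are given as [roll, pitch, yaw] about the fixed x, y, z axes, in that order (R = Rz(yaw) Ry(pitch) Rx(roll)).
In Python, from workcell import monitor, optics, bot gives the robot as it stands.
- The arm moves only by the tool arm_command, never from a script. Its arguments are lists of equal length, an entry for each row: "delta_pos": the shift along the tool's x, y, z as a fraction of full scale, a list of three; "rotation": the turn, a rotation vector about the tool's x, y, z as a fraction of full scale, a list of three. In form: {"delta_pos": [[dx, dy, dz], ...], "rotation": [[wx, wy, wz], ...]}. A call has 1 to 10 rows; each row shifts and turns the pose as measured when the row begins, along the tool's axes as they then stand; what a row does not reach is not made up. Full scale, the value 1, is 30 mm for a shift and 6 degrees for a turn. A row lasts 1/10 s, in which the tool goes at most 50 mm and 8.59 degrees, less where a joint would pass 70% of its speed; a pose out of reach is approached as far as the arm can. A call with a number of a shift or a turn outside -1 to 1 is refused whole. A call with a gripper value outside its range is refused whole. "gripper" is the closure, from -1 (fully open) to 1 (shut), so that 0 is half open, set as the call begins (left out, the last holds). The fingers move at their own pace and stop on an object; "grip_force" is the grip in N (left out, the last holds). Time passes only in rows, so rows that do not move let the fingers close. It gives the time, the measured TCP pose, the force and the opening at its end, in the units of the state.
- monitor.observe(): the state, without advancing time (a new reading comes with each control period).
- optics.grab_frame(name): name is "scene" or "top"; returns the picture (480x640x3 uint8, red, green, blue); there is no depth.
- optics.camera_params(name): a dict with "fx", "fy", "cx", "cy" (pixels), "origin" and "rotation" of the camera in the world. Camera axes: x right, y down, z forward; pixel columns grow to the right and rows downward; lengths in m; the calibration is good to about 2 mm. A picture is of the moment at which its call begins. camera_params takes no time and is no camera call.
- bot.job_done(): hands the job in, once; it reports no verdict.
The state is a dict: "clock": time; "qpos": joint angles; "qd": joint speeds; "joint_efforts": joint torques, N m; "position": TCP position; "tool_rot": TCP orientation; "force": force on the tool from outside, world axes, zero at the start; "moment": the same for the moment, N m; "grip_width": finger opening in m.
Only numpy, scipy, OpenCV 4.12 (cv2) and the standard library are available. Lean on these libraries where they do the work, as an engineer would, in place of code of your own. Each camera call takes 0.05 s, during which the arm holds its last target. There are 200 camera calls.

TASK

The electronics class is over: put the capacitor, the transformer, the heat sink and the relay back, each in its own tray, the one whose inset has its shape and colour. Each must stand upright and flat on the floor of the inset, not on the rim, and be let go. Leave the multimeter and the screwdriver where they lie.

Things in the scene. Friction and masses are not known exactly. Their poses are not given: they have to be found in the camera images.
- capacitor_mid (a point): Capacitor: an upright green can, 44 mm in diameter, 60 mm tall, with a small bright metal disc on top. About 0.12 kg. Belongs in the round green inset. Stands upright on the bench at the start. The point is its centre, half-way up (30 mm above its underside); z up.
- transformer_mid (a point): Transformer: a dark laminated iron core with a yellow coil; 56 mm along its x, 48 mm along its y, 50 mm tall. The coil's flat sides are the 48 mm wide pair (across y, 36 mm long, from 7 to 43 mm up) and can be gripped. About 0.4 kg. Belongs in the nearly square yellow inset, x along x (either way round). Stands upright on the bench at the start. The point is its centre, half-way up (25 mm above its underside); z up.
- heatsink_mid (a point): Heat sink: a silver finned aluminium block; 64 mm along its x (the fins run along x), 34 mm along its y, 44 mm tall; grip across the 34 mm. About 0.13 kg. Belongs in the oblong silver inset, x along x (either way round). Stands upright on the bench at the start. The point is its centre, half-way up (22 mm above its underside); z up.
- relay_mid (a point): Relay: a red box with a black foot and a small white tab on top; 38 mm along its x, 28 mm along its y, 50 mm tall; grip across the 28 mm. About 0.09 kg. Belongs in the small red inset, x along x (either way round). Stands upright on the bench at the start. The point is its centre, half-way up (25 mm above its underside); z up.
- tray_round: Tray for the capacitor. Fixed black plastic plate, 6 mm thick, lying on the bench. In its middle is a 4 mm deep inset whose floor (2 mm above the bench) is green. Origin: centre of the underside; z up; x along the plate's 86 mm side, y along its 86 mm side. Inset: round, 60 mm in diameter.
- tray_square: Tray for the transformer. Fixed black plastic plate, 6 mm thick, lying on the bench. In its middle is a 4 mm deep inset whose floor (2 mm above the bench) is yellow. Origin: centre of the underside; z up; x along the plate's 96 mm side, y along its 88 mm side. Inset: 72 mm along x by 64 mm along y.
- tray_long: Tray for the heat sink. Fixed black plastic plate, 6 mm thick, lying on the bench. In its middle is a 4 mm deep inset whose floor (2 mm above the bench) is silver (it may look almost white). Origin: centre of the underside; z up; x along the plate's 104 mm side, y along its 74 mm side. Inset: 80 mm along x by 50 mm along y.
- tray_small: Tray for the relay. Fixed black plastic plate, 6 mm thick, lying on the bench. In its middle is a 4 mm deep inset whose floor (2 mm above the bench) is red. Origin: centre of the underside; z up; x along the plate's 78 mm side, y along its 68 mm side. Inset: 54 mm along x by 44 mm along y.
- multimeter: Bystander: orange and black multimeter lying beyond the trays, 80 mm (its x) by 165 mm (its y), 45 mm tall over its dial. Origin: centre of the underside. Leave it where it lies.
- screwdriver: Bystander: screwdriver lying on the bench to the left of the work, 190 mm long along its x, handle towards -x, about 30 mm thick at most. Origin: on its underside, near the middle. Leave it where it lies.

How it is judged:
At the end, for the whole second after the job is handed in: Each of the four components stands upright (within 0.04 rad), at rest and released in its own tray, its centre within 15 mm of the tray's centre sideways and its underside within 1.5 mm of the inset's floor; the multimeter and the screwdriver are within 20 mm of where they lay (horizontal distance between capacitor_mid and tray_round below 0.015 m and z of capacitor_mid in the frame of tray_round below 0.0335 m and angle between each of capacitor_mid, transformer_mid, heatsink_mid, relay_mid's own z axis and vertical below 0.04 rad and linear speed of each of capacitor, transformer, heatsink, relay below 0.02 m/s and horizontal distance between transformer_mid and tray_square below 0.015 m and z of transformer_mid in the frame of tray_square below 0.0285 m and horizontal distance between heatsink_mid and tray_long below 0.015 m and z of heatsink_mid in the frame of tray_long below 0.0255 m and horizontal distance between relay_mid and tray_small below 0.015 m and z of relay_mid in the frame of tray_small below 0.0285 m and distance of each of multimeter, screwdriver from where it was at the start of the episode below 0.02 m); the robot touches nothing.
It fails at once if the multimeter is pushed more than 20 mm (distance of multimeter from where it was at the start of the episode above 0.02 m).
It fails at once if the screwdriver is pushed more than 20 mm (distance of screwdriver from where it was at the start of the episode above 0.02 m).
It also fails if it takes over 120 s, if anything falls off the work surface, if the arm or the gripper's body presses on something with over 40 N, if the wrist force passes 120 N, or if a joint passes its speed limit or range.

## Working session

There is one attempt and no reset: what is moved stays moved. The work goes in short steps, Python scripts to look and compute and a tool call to move; the robot and the scene stay as the last step left them, time stands still between calls to the robot, and variables do not carry over. Pictures are saved under pics/ and viewed, about 12 in all and at most 16, crops included, and the job is handed in when it is done.

Besides the shell and the picture viewer there is one more tool, called in YAML: its name, and indented under it one key for each argument. arm_command: Moves the arm, as the interface text tells. Its arguments: {"type":"object","properties":{"delta_pos":{"type":"array","items":{"type":"array","items":{"type":"number"}}},"rotation":{"type":"array","items":{"type":"array","items":{"type":"number"}}},"gripper":{"type":"number"},"grip_force":{"type":"number"}},"required":["delta_pos","rotation"]}

```bash
mkdir -p pics; ls
python3 - <<'E'
from workcell import monitor, optics
import cv2
s=monitor.observe(); print({k:s[k] for k in('clock','qpos','position','tool_rot','grip_width')})
for n in('scene','top'):
    cv2.imwrite(f'pics/{n}0.png',optics.grab_frame(n)[:,:,::-1]); print(n,optics.camera_params(n))
E
```

```text
pics
{'clock': 0.0, 'qpos': array([ 1.18579102,  0.52201292, -0.03632925,  1.59996187,  0.02117945,
        1.02110394, -0.11280253]), 'position': array([ 0.1933998 , -0.59400675,  0.2447429 ]), 'tool_rot': array([-1.51688972,  1.56969433,  1.93948575]), 'grip_width': 0.08531149751970407}
scene {'fx': 617.6901099534391, 'fy': 617.6901099534391, 'cx': 326.6894384551044, 'cy': 228.82558765886637, 'origin': array([ 1.13173788, -0.42317126,  1.03260213]), 'rotation': array([-2.48459929,  0.00631044,  0.77579904])}
top {'fx': 531.3889677691072, 'fy': 531.3889677691072, 'cx': 307.89237412536704, 'cy': 233.30971369477066, 'origin': array([0.5288902 , 0.0939719 , 1.15957561]), 'rotation': array([-3.07833604, -0.00465451, -1.59664033])}
```

View pics/top0.png

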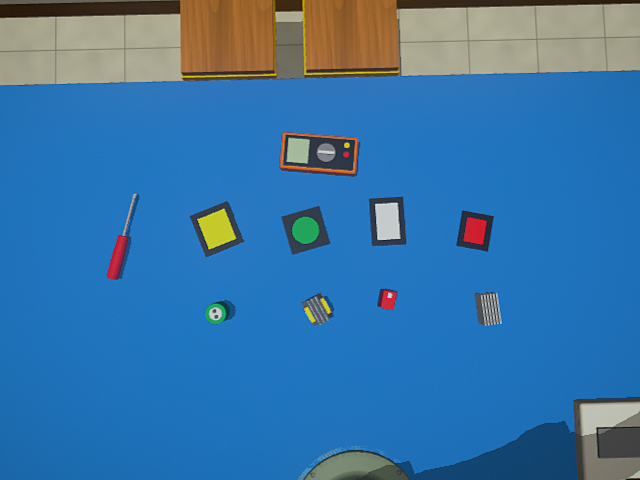

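View pics/scene0.png

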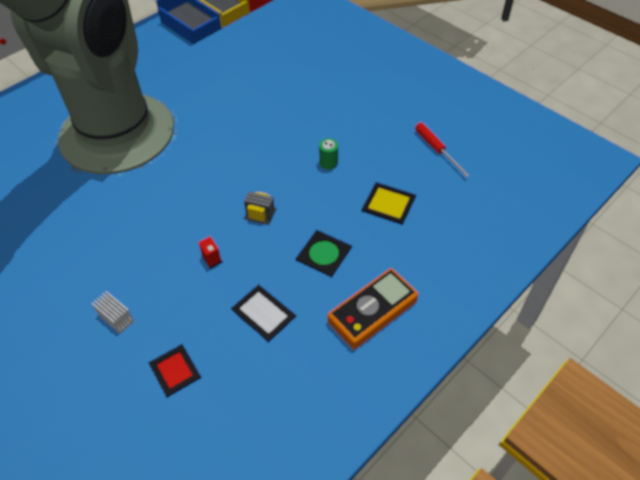

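The top view has no arm in it. The trays are at yellow (217,229), green (306,230), white (388,221) and red (475,231). The parts are the capacitor (217,313), transformer (317,309), relay (388,299) and heat sink (488,308). The scene view agrees. Next I measure the tray insets and take close crops of the parts.

```bash
cat > h.py <<'E'
import numpy as np, cv2
from scipy.spatial.transform import Rotation as Ro
from workcell import monitor, optics
def ray(cam,uv,z):
    p=optics.camera_params(cam); R=Ro.from_euler('xyz',p['rotation']).as_matrix()
    uv=np.atleast_2d(np.asarray(uv,float))
    d=np.c_[(uv[:,0]-p['cx'])/p['fx'],(uv[:,1]-p['cy'])/p['fy'],np.ones(len(uv))]@R.T
    o=np.asarray(p['origin']); return (o+d*((z-o[2])/d[:,2])[:,None])[:,:2]
def hull(mask,cam,z,box=None):
    """largest blob -> centre, sides, yaw of long side in world"""
    m=mask.astype(np.uint8)
    if box: b=np.zeros_like(m); x0,y0,x1,y1=box; b[y0:y1,x0:x1]=1; m=m*b
    c=max(cv2.findContours(m,cv2.RETR_EXTERNAL,cv2.CHAIN_APPROX_NONE)[0],key=cv2.contourArea)
    w=ray(cam,c[:,0],z); (cx,cy),(a,b),t=cv2.minAreaRect((w*1000).astype(np.float32))
    if a<b: a,b,t=b,a,t+90
    return np.round([cx,cy,a,b,(t+90)%180-90],1)
def tool():
    s=monitor.observe(); R=Ro.from_euler('xyz',s['tool_rot']).as_matrix(); return s,R
E
python3 - <<'E'
from h import *
import os
print(Ro.from_euler('xyz',monitor.observe()['tool_rot']).as_matrix().round(3))
im=cv2.imread('pics/top0.png'); sc=cv2.imread('pics/scene0.png')
boxes={'top':{'yellow':(185,200,250,260),'green':(280,205,332,256),'white':(365,195,408,248),'red':(455,208,496,254)},
'scene':{'yellow':(360,180,418,225),'green':(294,228,354,278),'white':(230,283,298,342),'red':(148,342,202,398)}}
for cam,I in(('top',im),('scene',sc)):
    H=cv2.cvtColor(I,cv2.COLOR_BGR2HSV); h,s,v=cv2.split(H)
    M={'yellow':(h>20)&(h<40)&(s>120)&(v>100),'green':(h>50)&(h<85)&(s>100)&(v>80),'white':(s<50)&(v>140),'red':((h<8)|(h>172))&(s>120)&(v>100)}
    nb=~((h>98)&(h<116)&(s>120)&(v>90))
    for k in M: print(cam,k,hull(M[k],cam,.002,boxes[cam][k]),'plate',hull(nb,cam,.006,boxes[cam][k]))
cr=[im[285:340,x:x+60] for x in(190,290,360,458)]
cs=[sc[y:y+55,x:x+60] for x,y in((300,130),(230,180),(182,228),(84,285))]
z=lambda L:np.hstack([cv2.resize(a,None,fx=3.3,fy=4,interpolation=cv2.INTER_CUBIC) if 0 else cv2.resize(a,(198,182),interpolation=cv2.INTER_CUBIC) for a in L])
cv2.imwrite('pics/crops.png',np.vstack([z(cr),z(cs)]))
E
```

```text
[[-0.     0.31  -0.951]
 [ 0.001 -0.951 -0.31 ]
 [-1.    -0.001  0.   ]]
top yellow [617.9 286.5  72.2  64.5  20.4] plate [617.5 285.7  95.1  87.7  20.6]
top green [609.5  92.8  58.8  58.8  43.5] plate [610.   92.   84.5  84.4  14.8]
top white [624.8 -87.7  79.6  50.2   2. ] plate [624.8 -87.  102.2  73.    1.9]
top red [ 598.9 -278.    53.9   44.2  -12.1] plate [ 599.  -277.    77.2   67.3  -12. ]
scene yellow [616.1 286.   75.4  66.4  20.4] plate [618.4 282.2  93.   88.   20.6]
scene green [608.3  91.8  59.6  57.8  44.2] plate [610.6  89.3  85.2  83.8 -75. ]
scene white [623.3 -87.9  79.1  49.9   2.1] plate [625.5 -89.7 102.8  72.4   2.1]
scene red [ 597.2 -278.5   56.1   46.4  -11.8] plate [ 599.9 -279.5   76.7   65.   -11.9]
```

View pics/crops.png

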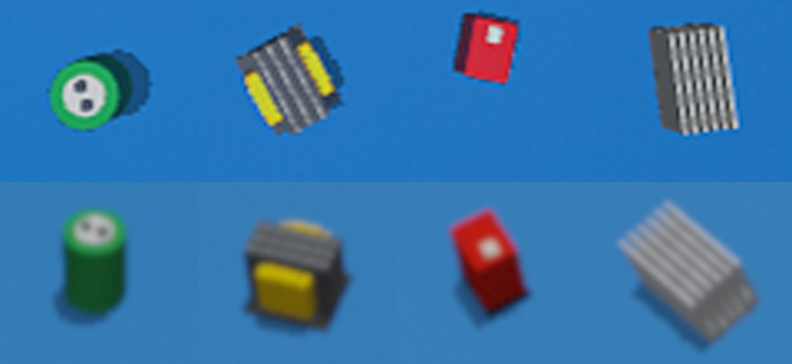

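The crops show the capacitor disc, the transformer's core stripes between two yellow coil sides, the relay's bright red top with its white tab, and the heat sink's bright fin tops. I can measure all of these at known heights.

Run:
```python
from h import *
im=cv2.imread('pics/top0.png'); h,s,v=cv2.split(cv2.cvtColor(im,cv2.COLOR_BGR2HSV))
def close(m): return cv2.morphologyEx(m.astype(np.uint8),cv2.MORPH_CLOSE,np.ones((5,5)))
C=(190,285,245,340);T=(295,288,340,330);L=(375,285,402,314);S=(468,285,508,330)
print('cap disc',hull(close((s<60)&(v>130)),'top',.06,C))
print('cap top',hull(close(((s<60)&(v>130))|((h>50)&(h<85)&(v>100))),'top',.06,C))
for t in(100,130,160):
  print(t,'relay',hull(close((((h<8)|(h>172))&(s>100)&(v>t))|((s<60)&(v>130))),'top',.05,L))
  print(t,'sink',hull(close((s<70)&(v>t)),'top',.044,S))
  y=((h>18)&(h<40)&(s>120)&(v>t)).astype(np.uint8); b=np.zeros_like(y); b[T[1]:T[3],T[0]:T[2]]=1
  n,l,st,c=cv2.connectedComponentsWithStats(y*b); 
  i=[k for k in range(1,n) if st[k,4]>15]; print('yellow',[(st[k,4],ray('top',c[k],.043).round(4)) for k in i])
nb=~((h>98)&(h<116)&(s>120))
for nm,b,z in(('trafo',T,.05),('sink',S,.044),('relay',L,.05)): print(nm,'all',hull(nb,'top',z,b))
print('core',[hull(close((s<90)&(v>t)),'top',.05,T) for t in(50,90)])
```

```text
cap disc [438.4 281.9  24.7  22.4  88.5]
cap top [439.4 281.9  41.   40.8  89.1]
100 relay [457.  -76.   37.   26.9 -13.3]
100 sink [ 433.3 -290.1   66.7   35.5    5.5]
yellow [(np.int32(77), array([[0.4479, 0.055 ]])), (np.int32(71), array([[0.43  , 0.0885]]))]
130 relay [456.8 -76.   36.7  26.9 -13.3]
130 sink [ 431.4 -290.4   62.9   35.1    5.7]
yellow [(np.int32(76), array([[0.4477, 0.0549]])), (np.int32(71), array([[0.43  , 0.0885]]))]
160 relay [456.6 -76.   36.1  26.5 -12.3]
160 sink [ 431.4 -290.8   62.9   34.3    5.7]
yellow [(np.int32(64), array([[0.4479, 0.0546]])), (np.int32(69), array([[0.43  , 0.0885]]))]
trafo all [439.6  72.   58.5  50.5  27.4]
sink all [ 433.  -284.3   67.8   47.8    5.6]
relay all [457.7 -73.7  39.   35.1 -12.8]
core [array([439.9,  71.8,  57.4,  49.1,  26.3]), array([439.9,  71.8,  57.3,  49.1,  26.4])]
```

Sizes match to about 2 mm. Next is a small helper that gives the shift and turn to a goal in tool units.

```bash
cat > go.py <<'E'
import sys
from h import *
# x y z jaw_deg : turn first (units of 6deg), then shift in goal frame (units of 30mm)
x,y,z,a=map(float,sys.argv[1:5]); s,R=tool(); a=np.radians(a)
G=np.array([[0,np.cos(a),np.sin(a)],[0,np.sin(a),-np.cos(a)],[-1,0,0]])
rv=Ro.from_matrix(R.T@G).as_rotvec(); d=np.array([x,y,z])-s['position']
print('pos',s['position'].round(4),'jaw',np.degrees(np.arctan2(R[1,1],R[0,1])).round(1),'t',round(s['clock'],2),'w',round(s['grip_width'],4))
print('turn',(np.degrees(rv)/6).round(2),'then shift',(G.T@d/.03).round(2))
E
python3 go.py .432 -.2905 .15 -84.4
```

```text
pos [ 0.1934 -0.594   0.2448] jaw -72.0 t 0.1 w 0.0857
turn [2.07 0.   0.01] then shift [ 3.16 -9.29 -8.9 ]
```

arm_command:
  delta_pos:
    - [0, 0, 0]
    - [0, 0, 0]
    - [0, 0, 0]
    - [0, -0.93, -0.89]
    - [0, -0.93, -0.89]
    - [0, -0.93, -0.89]
    - [0, -0.93, -0.89]
    - [0, -0.93, -0.89]
    - [0, -0.93, -0.89]
    - [0, -0.93, -0.89]
  rotation:
    - [0.69, 0, 0]
    - [0.69, 0, 0]
    - [0.69, 0, 0]
    - [0, 0, 0]
    - [0, 0, 0]
    - [0, 0, 0]
    - [0, 0, 0]
    - [0, 0, 0]
    - [0, 0, 0]
    - [0, 0, 0]
  gripper: -1
  grip_force: 40

```text
clock: 1.1
position: [0.3629, -0.3779, 0.2415]
tool_rot: [-0.799, 1.564, 2.423]
force: [1.3, -1.1, 0.2]
grip_width: 0.0853
```

```bash
python3 go.py .432 -.2905 .12 -84.4
```

```text
pos [ 0.3629 -0.3779  0.2415] jaw -85.4 t 1.1 w 0.0853
turn [-0.17  0.04  0.05] then shift [ 4.05 -2.68 -2.58]
```

arm_command:
  delta_pos:
    - [0, 0, 0]
    - [0.8, -0.6, -0.55]
    - [0.8, -0.6, -0.55]
    - [0.8, -0.6, -0.55]
    - [0.8, -0.6, -0.55]
    - [0.5, -0.2, -0.3]
    - [0, 0, 0]
    - [0, 0, 0]
  rotation:
    - [-0.17, 0.04, 0.05]
    - [0, 0, 0]
    - [0, 0, 0]
    - [0, 0, 0]
    - [0, 0, 0]
    - [0, 0, 0]
    - [0, 0, 0]
    - [0, 0, 0]

```text
clock: 1.9
position: [0.4342, -0.2864, 0.1267]
tool_rot: [2.419, 1.57, -0.616]
force: [0.6, -0.2, 0.5]
grip_width: 0.0852
```

```bash
python3 go.py .432 -.2905 .022 -84.4
python3 - <<'E'
from h import *
a=optics.grab_frame('scene')[230:430,20:290,::-1]; b=optics.grab_frame('top')[250:370,400:560,::-1]
cv2.imwrite('pics/sink1.png',np.hstack([cv2.resize(a,(400,296)),cv2.resize(b,(395,296))]))
E
```

```text
pos [ 0.4342 -0.2864  0.1267] jaw -83.9 t 1.9 w 0.0852
turn [ 0.08 -0.01 -0.01] then shift [3.49 0.13 0.09]
```

View pics/sink1.png

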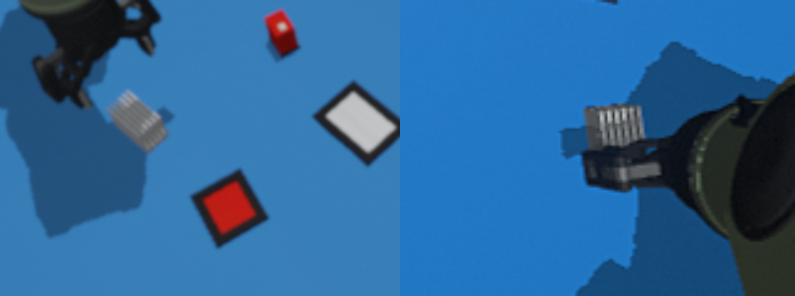

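The top crop shows the left finger at about (483,319), where a jaw centred over the sink (expected centre ~(506,316)) should appear. The scene crop shows the open jaws behind and above the sink, as perspective predicts. I'll go down.

arm_command:
  delta_pos:
    - [0.5, 0.13, 0.09]
    - [0.7, 0, 0]
    - [0.7, 0, 0]
    - [0.7, 0, 0]
    - [0.5, 0, 0]
    - [0.2, 0, 0]
    - [0, 0, 0]
  rotation:
    - [0.08, 0, 0]
    - [0, 0, 0]
    - [0, 0, 0]
    - [0, 0, 0]
    - [0, 0, 0]
    - [0, 0, 0]
    - [0, 0, 0]

```text
clock: 2.7
position: [0.4319, -0.2997, 0.032]
tool_rot: [2.364, 1.557, -0.69]
force: [0.2, -0.8, 1.1]
grip_width: 0.0854
```

```bash
python3 go.py .432 -.2905 .022 -84.4
```

```text
pos [ 0.4319 -0.2997  0.032 ] jaw -85.0 t 2.7 w 0.0854
turn [-0.09 -0.09 -0.09] then shift [ 0.33 -0.3  -0.03]
```

arm_command:
  delta_pos:
    - [0.2, -0.3, -0.03]
    - [0.13, 0, 0]
    - [0, 0, 0]
  rotation:
    - [-0.09, -0.09, -0.09]
    - [0, 0, 0]
    - [0, 0, 0]

```text
clock: 3.0
position: [0.4327, -0.291, 0.0235]
tool_rot: [2.551, 1.569, -0.493]
force: [-0.4, -0.3, 0.1]
grip_width: 0.0853
```

```bash
python3 go.py .432 -.2905 .022 -84.4
```

```text
pos [ 0.4327 -0.291   0.0235] jaw -84.4 t 3.0 w 0.0853
turn [-0.   -0.02 -0.01] then shift [ 0.05 -0.02  0.02]
```

arm_command:
  delta_pos:
    - [0, 0, 0]
    - [0, 0, 0]
    - [0, 0, 0]
    - [0, 0, 0]
    - [0, 0, 0]
    - [0, 0, 0]
    - [0, 0, 0]
    - [0, 0, 0]
  rotation:
    - [0, 0, 0]
    - [0, 0, 0]
    - [0, 0, 0]
    - [0, 0, 0]
    - [0, 0, 0]
    - [0, 0, 0]
    - [0, 0, 0]
    - [0, 0, 0]
  gripper: 1

```text
clock: 3.8
position: [0.4331, -0.2913, 0.0245]
tool_rot: [2.52, 1.567, -0.523]
force: [0.2, 0.3, -1.2]
grip_width: 0.0333
```

```bash
python3 go.py .6248 -.0877 .15 -88
```

```text
pos [ 0.4331 -0.2913  0.0245] jaw -84.4 t 3.8 w 0.0333
turn [ 0.6  -0.03 -0.02] then shift [-4.18 -6.56 -6.62]
```

arm_command:
  delta_pos:
    - [-0.6, 0, 0]
    - [-0.8, 0, 0]
    - [-0.9, 0, 0]
    - [-0.9, 0, 0]
    - [-0.7, -0.2, -0.2]
    - [-0.3, -0.6, -0.6]
    - [0, -0.8, -0.8]
    - [0, -0.9, -0.9]
    - [0, -0.9, -0.9]
    - [0, -0.9, -0.9]
  rotation:
    - [0, 0, 0]
    - [0, 0, 0]
    - [0.3, 0, 0]
    - [0.3, 0, 0]
    - [0, 0, 0]
    - [0, 0, 0]
    - [0, 0, 0]
    - [0, 0, 0]
    - [0, 0, 0]
    - [0, 0, 0]

```text
clock: 4.8
position: [0.5579, -0.1587, 0.1558]
tool_rot: [1.969, 1.568, -1.151]
force: [-0.4, -0.8, -1.1]
grip_width: 0.0334
```

```bash
python3 go.py .6248 -.0877 .12 -88
```

```text
pos [ 0.5579 -0.1587  0.1558] jaw -88.7 t 4.8 w 0.0334
turn [-0.12 -0.01 -0.03] then shift [ 1.19 -2.29 -2.31]
```

arm_command:
  delta_pos:
    - [0, -0.7, -0.7]
    - [0.2, -0.6, -0.6]
    - [0.3, -0.4, -0.4]
    - [0.3, -0.2, -0.2]
    - [0.2, -0.1, -0.1]
    - [0, 0, 0]
    - [0, 0, 0]
  rotation:
    - [-0.12, 0, -0.03]
    - [0, 0, 0]
    - [0, 0, 0]
    - [0, 0, 0]
    - [0, 0, 0]
    - [0, 0, 0]
    - [0, 0, 0]

```text
clock: 5.5
position: [0.619, -0.0909, 0.1226]
tool_rot: [-1.118, 1.569, 2.062]
force: [-0.1, 0.4, -1.0]
grip_width: 0.0332
```

```bash
python3 go.py .6248 -.0877 .028 -88
```

```text
pos [ 0.619  -0.0909  0.1226] jaw -87.8 t 5.5 w 0.0332
turn [0.04 0.01 0.01] then shift [ 3.15 -0.1  -0.2 ]
```

arm_command:
  delta_pos:
    - [0.3, -0.1, -0.2]
    - [0.6, 0, 0]
    - [0.7, 0, 0]
    - [0.6, 0, 0]
    - [0.4, 0, 0]
    - [0.15, 0, 0]
    - [0, 0, 0]
    - [0, 0, 0]
  rotation:
    - [0.04, 0, 0]
    - [0, 0, 0]
    - [0, 0, 0]
    - [0, 0, 0]
    - [0, 0, 0]
    - [0, 0, 0]
    - [0, 0, 0]
    - [0, 0, 0]

```text
clock: 6.3
position: [0.6262, -0.0917, 0.0377]
tool_rot: [2.955, 1.568, -0.159]
force: [-0.5, 0.2, -0.3]
grip_width: 0.0338
```

```bash
python3 go.py .6248 -.0877 .0268 -88
```

```text
pos [ 0.6262 -0.0917  0.0377] jaw -88.4 t 6.3 w 0.0338
turn [-0.07 -0.03 -0.01] then shift [ 0.36 -0.14  0.04]
```

arm_command:
  delta_pos:
    - [0.1, -0.14, 0.04]
    - [0.12, 0, 0]
    - [0.1, 0, 0]
    - [0.04, 0, 0]
    - [0, 0, 0]
  rotation:
    - [-0.07, -0.03, -0.01]
    - [0, 0, 0]
    - [0, 0, 0]
    - [0, 0, 0]
    - [0, 0, 0]

```text
clock: 6.8
position: [0.626, -0.0871, 0.0281]
tool_rot: [-3.026, 1.568, 0.151]
force: [0.2, -0.2, -1.3]
grip_width: 0.0336
```

```bash
python3 go.py .6248 -.0877 .0268 -88
```

```text
pos [ 0.626  -0.0871  0.0281] jaw -88.0 t 6.8 w 0.0336
turn [ 0.01 -0.02  0.  ] then shift [0.04 0.02 0.04]
```

arm_command:
  delta_pos:
    - [0.05, 0.02, 0.03]
    - [0.02, 0, 0]
    - [0, 0, 0]
  rotation:
    - [0, -0.02, 0]
    - [0, 0, 0]
    - [0, 0, 0]

```text
clock: 7.1
position: [0.6252, -0.0879, 0.0266]
tool_rot: [-2.694, 1.57, 0.483]
force: [0.7, 0.1, -0.2]
grip_width: 0.0336
```

arm_command:
  delta_pos:
    - [0, 0, 0]
    - [0, 0, 0]
    - [0, 0, 0]
    - [0, 0, 0]
    - [0, 0, 0]
    - [0, 0, 0]
    - [-0.3, 0, 0]
    - [-0.6, 0, 0]
    - [-0.8, 0, 0]
    - [-0.8, 0, 0]
  rotation:
    - [0, 0, 0]
    - [0, 0, 0]
    - [0, 0, 0]
    - [0, 0, 0]
    - [0, 0, 0]
    - [0, 0, 0]
    - [0, 0, 0]
    - [0, 0, 0]
    - [0, 0, 0]
    - [0, 0, 0]
  gripper: -1

```text
clock: 8.1
position: [0.6234, -0.0879, 0.1025]
tool_rot: [-0.165, 1.566, 3.012]
force: [0.3, 0.1, 0.3]
grip_width: 0.0856
```

```bash
python3 go.py .4568 -.076 .12 -103
```

```text
pos [ 0.6234 -0.0879  0.1025] jaw -88.0 t 8.1 w 0.0856
turn [2.51 0.04 0.  ] then shift [-0.58  0.86  5.5 ]
```

arm_command:
  delta_pos:
    - [-0.5, 0, 0]
    - [-0.1, 0, 0]
    - [0, 0, 0]
    - [0, 0.2, 0.6]
    - [0, 0.2, 0.9]
    - [0, 0.2, 1]
    - [0, 0.2, 1]
    - [0, 0.1, 0.8]
    - [0, 0, 0.6]
    - [0, 0, 0.2]
  rotation:
    - [0.84, 0.04, 0]
    - [0.84, 0, 0]
    - [0.83, 0, 0]
    - [0, 0, 0]
    - [0, 0, 0]
    - [0, 0, 0]
    - [0, 0, 0]
    - [0, 0, 0]
    - [0, 0, 0]
    - [0, 0, 0]

```text
clock: 9.1
position: [0.4659, -0.078, 0.1307]
tool_rot: [-2.848, 1.558, 0.054]
force: [0.0, 0.7, 0.6]
grip_width: 0.0859
```

```bash
python3 go.py .4568 -.076 .024 -103
python3 - <<'E'
from h import *
I=optics.grab_frame('scene')[:,:,::-1]
cv2.imwrite('pics/s2.png',I); cv2.imwrite('pics/s2c.png',cv2.resize(I[180:370,140:340],(600,570)))
E
```

```text
pos [ 0.4659 -0.078   0.1307] jaw -103.7 t 9.1 w 0.0859
turn [-0.12 -0.12  0.03] then shift [3.56 0.   0.31]
```

View pics/s2c.png

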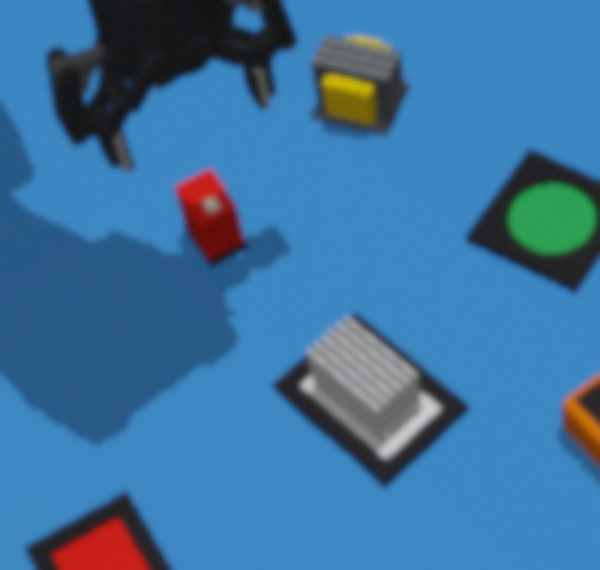

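In the crop the heat sink stands inside the silver inset with a white border around it at (365,400), and the open jaw straddles the relay. Now the relay.

arm_command:
  delta_pos:
    - [0.4, 0, 0.3]
    - [0.7, 0, 0]
    - [0.7, 0, 0]
    - [0.7, 0, 0]
    - [0.5, 0, 0]
    - [0.15, 0, 0]
    - [0, 0, 0]
  rotation:
    - [-0.12, -0.12, 0.03]
    - [0, 0, 0]
    - [0, 0, 0]
    - [0, 0, 0]
    - [0, 0, 0]
    - [0, 0, 0]
    - [0, 0, 0]

```text
clock: 9.85
position: [0.4601, -0.0751, 0.0296]
tool_rot: [-1.022, 1.57, 1.899]
force: [-0.8, 0.9, 0.5]
grip_width: 0.085
```

```bash
python3 go.py .4568 -.076 .024 -103
```

```text
pos [ 0.4601 -0.0751  0.0296] jaw -102.7 t 9.85 w 0.085
turn [0.05 0.01 0.01] then shift [0.19 0.05 0.1 ]
```

arm_command:
  delta_pos:
    - [0.15, 0.05, 0.1]
    - [0.03, 0, 0]
    - [0, 0, 0]
  rotation:
    - [0.05, 0, 0]
    - [0, 0, 0]
    - [0, 0, 0]

```text
clock: 10.15
position: [0.4573, -0.076, 0.0247]
tool_rot: [-2.041, 1.57, 0.874]
force: [-0.3, -0.4, 0.3]
grip_width: 0.0853
```

arm_command:
  delta_pos:
    - [0, 0, 0]
    - [0, 0, 0]
    - [0, 0, 0]
    - [0, 0, 0]
    - [0, 0, 0]
    - [0, 0, 0]
    - [0, 0, 0]
    - [0, 0, 0]
    - [0, 0, 0]
  rotation:
    - [0, 0, 0]
    - [0, 0, 0]
    - [0, 0, 0]
    - [0, 0, 0]
    - [0, 0, 0]
    - [0, 0, 0]
    - [0, 0, 0]
    - [0, 0, 0]
    - [0, 0, 0]
  gripper: 1

```text
clock: 11.05
position: [0.4582, -0.0761, 0.0259]
tool_rot: [-2.67, 1.568, 0.245]
force: [-0.7, -0.3, 0.4]
grip_width: 0.0277
```

```bash
python3 go.py .5985 -.278 .15 -102
```

```text
pos [ 0.4582 -0.0761  0.0259] jaw -103.0 t 11.05 w 0.0277
turn [-0.16 -0.03  0.01] then shift [-4.14  5.61 -5.98]
```

arm_command:
  delta_pos:
    - [-0.6, 0, 0]
    - [-0.9, 0, 0]
    - [-0.9, 0, 0]
    - [-0.9, 0.2, -0.2]
    - [-0.6, 0.5, -0.5]
    - [-0.1, 0.8, -0.8]
    - [0, 0.9, -0.95]
    - [0, 0.9, -0.95]
    - [0, 0.7, -0.8]
    - [0, 0.5, -0.5]
  rotation:
    - [0, 0, 0]
    - [-0.16, -0.03, 0]
    - [0, 0, 0]
    - [0, 0, 0]
    - [0, 0, 0]
    - [0, 0, 0]
    - [0, 0, 0]
    - [0, 0, 0]
    - [0, 0, 0]
    - [0, 0, 0]

```text
clock: 12.05
position: [0.5702, -0.2406, 0.1506]
tool_rot: [-0.589, 1.568, 2.349]
force: [-1.1, 0.5, -1.2]
grip_width: 0.0272
```

```bash
python3 go.py .5985 -.278 .11 -102
```

```text
pos [ 0.5702 -0.2406  0.1506] jaw -101.7 t 12.05 w 0.0272
turn [0.06 0.02 0.02] then shift [ 1.35  1.02 -1.18]
```

arm_command:
  delta_pos:
    - [0.2, 0.4, -0.5]
    - [0.4, 0.3, -0.4]
    - [0.4, 0.2, -0.2]
    - [0.3, 0, 0]
    - [0, 0, 0]
    - [0, 0, 0]
  rotation:
    - [0.05, 0.02, 0.02]
    - [0, 0, 0]
    - [0, 0, 0]
    - [0, 0, 0]
    - [0, 0, 0]
    - [0, 0, 0]

```text
clock: 12.65
position: [0.5969, -0.2771, 0.1082]
tool_rot: [0.328, 1.568, -3.025]
force: [-0.5, 0.9, -0.8]
grip_width: 0.0276
```

```bash
python3 go.py .5985 -.278 .0275 -102
```

```text
pos [ 0.5969 -0.2771  0.1082] jaw -102.1 t 12.65 w 0.0276
turn [-0.02  0.02 -0.01] then shift [ 2.69  0.02 -0.06]
```

arm_command:
  delta_pos:
    - [0.4, 0.02, -0.06]
    - [0.6, 0, 0]
    - [0.6, 0, 0]
    - [0.5, 0, 0]
    - [0.2, 0, 0]
    - [0.1, 0, 0]
    - [0, 0, 0]
  rotation:
    - [-0.02, 0.02, 0]
    - [0, 0, 0]
    - [0, 0, 0]
    - [0, 0, 0]
    - [0, 0, 0]
    - [0, 0, 0]
    - [0, 0, 0]

```text
clock: 13.35
position: [0.5995, -0.276, 0.0338]
tool_rot: [3.004, 1.568, -0.344]
force: [0.2, 0.6, -0.8]
grip_width: 0.0276
```

```bash
python3 go.py .5985 -.278 .0275 -102
```

```text
pos [ 0.5995 -0.276   0.0338] jaw -101.8 t 13.35 w 0.0276
turn [ 0.03 -0.03 -0.  ] then shift [0.21 0.07 0.02]
```

arm_command:
  delta_pos:
    - [0.1, 0.07, 0.02]
    - [0.1, 0, 0]
    - [0.03, 0, 0]
    - [0, 0, 0]
  rotation:
    - [0.03, -0.03, 0]
    - [0, 0, 0]
    - [0, 0, 0]
    - [0, 0, 0]

```text
clock: 13.75
position: [0.5994, -0.2786, 0.0281]
tool_rot: [2.781, 1.568, -0.571]
force: [-0.7, -0.4, -1.4]
grip_width: 0.0273
```

```bash
python3 go.py .5985 -.278 .0275 -102
```

```text
pos [ 0.5994 -0.2786  0.0281] jaw -102.0 t 13.75 w 0.0273
turn [-0.   -0.02 -0.01] then shift [ 0.02 -0.01  0.03]
```

arm_command:
  delta_pos:
    - [0.04, 0, 0.03]
    - [0.02, 0, 0]
    - [0, 0, 0]
  rotation:
    - [0, -0.02, 0]
    - [0, 0, 0]
    - [0, 0, 0]

```text
clock: 14.05
position: [0.5997, -0.2788, 0.0282]
tool_rot: [2.756, 1.568, -0.596]
force: [0.7, 0.4, -1.8]
grip_width: 0.0277
```

arm_command:
  delta_pos:
    - [0, 0, 0]
    - [0, 0, 0]
    - [0, 0, 0]
    - [0, 0, 0]
    - [0, 0, 0]
    - [0, 0, 0]
    - [-0.3, 0, 0]
    - [-0.6, 0, 0]
    - [-0.9, 0, 0]
    - [-0.9, 0, 0]
  rotation:
    - [0, 0, 0]
    - [0, 0, 0]
    - [0, 0, 0]
    - [0, 0, 0]
    - [0, 0, 0]
    - [0, 0, 0]
    - [0, 0, 0]
    - [0, 0, 0]
    - [0, 0, 0]
    - [0, 0, 0]
  gripper: -1

```text
clock: 15.05
position: [0.5979, -0.2781, 0.1116]
tool_rot: [0.245, 1.569, -3.106]
force: [0.8, 0.1, -0.8]
grip_width: 0.0856
```

```bash
python3 go.py .4395 .0718 .15 -62.6
```

```text
pos [ 0.5979 -0.2781  0.1116] jaw -102.0 t 15.05 w 0.0856
turn [-6.57  0.02  0.  ] then shift [ -1.28 -12.78  -0.68]
```

arm_command:
  delta_pos:
    - [-0.7, 0, 0]
    - [-0.6, 0, 0]
    - [0, 0, 0]
    - [0, 0, 0]
    - [0, 0, 0]
    - [0, 0, 0]
    - [0, 0, 0]
    - [0, -0.6, 0]
    - [0, -1, -0.1]
    - [0, -1, -0.1]
  rotation:
    - [-0.94, 0, 0]
    - [-0.94, 0, 0]
    - [-0.94, 0, 0]
    - [-0.94, 0, 0]
    - [-0.94, 0, 0]
    - [-0.94, 0, 0]
    - [-0.9, 0, 0]
    - [0, 0, 0]
    - [0, 0, 0]
    - [0, 0, 0]

```text
clock: 16.05
position: [0.5679, -0.2116, 0.1737]
tool_rot: [1.984, 1.55, -0.66]
force: [0.5, 1.2, -0.2]
grip_width: 0.0853
```

```bash
python3 go.py .4395 .0718 .15 -62.6
```

```text
pos [ 0.5679 -0.2116  0.1737] jaw -61.5 t 16.05 w 0.0853
turn [ 0.19 -0.08 -0.18] then shift [  0.79 -10.36  -0.55]
```

arm_command:
  delta_pos:
    - [0, -1, -0.1]
    - [0, -1, -0.1]
    - [0, -1, -0.1]
    - [0, -1, -0.1]
    - [0, -1, -0.1]
    - [0, -1, 0]
    - [0, -1, 0]
    - [0, -1, 0]
    - [0, -0.9, 0]
    - [0, -0.5, 0]
  rotation:
    - [0.19, -0.08, -0.18]
    - [0, 0, 0]
    - [0, 0, 0]
    - [0, 0, 0]
    - [0, 0, 0]
    - [0, 0, 0]
    - [0, 0, 0]
    - [0, 0, 0]
    - [0, 0, 0]
    - [0, 0, 0]

```text
clock: 17.05
position: [0.4469, 0.0549, 0.187]
tool_rot: [2.341, 1.554, -0.324]
force: [0.9, -0.5, -0.1]
grip_width: 0.0856
```

```bash
python3 go.py .4395 .0718 .12 -62.6
```

```text
pos [0.4469 0.0549 0.187 ] jaw -62.7 t 17.05 w 0.0856
turn [-0.02 -0.11 -0.11] then shift [ 2.23 -0.61 -0.04]
```

arm_command:
  delta_pos:
    - [0.4, -0.3, -0.04]
    - [0.6, -0.2, 0]
    - [0.6, -0.1, 0]
    - [0.5, 0, 0]
    - [0.2, 0, 0]
    - [0, 0, 0]
    - [0, 0, 0]
  rotation:
    - [-0.02, -0.11, -0.11]
    - [0, 0, 0]
    - [0, 0, 0]
    - [0, 0, 0]
    - [0, 0, 0]
    - [0, 0, 0]
    - [0, 0, 0]

```text
clock: 17.75
position: [0.4417, 0.0726, 0.1188]
tool_rot: [2.613, 1.566, -0.049]
force: [0.2, -0.7, -0.5]
grip_width: 0.0854
```

```bash
python3 go.py .4395 .0718 .022 -62.6
python3 - <<'E'
from h import *
I=optics.grab_frame('scene')[:,:,::-1]
cv2.imwrite('pics/s3.png',I); cv2.imwrite('pics/s3c.png',cv2.resize(I[110:410,130:430],(600,600)))
E
```

```text
pos [0.4417 0.0726 0.1188] jaw -62.5 t 17.75 w 0.0854
turn [ 0.01 -0.04 -0.02] then shift [ 3.23 -0.01  0.08]
```

View pics/s3c.png

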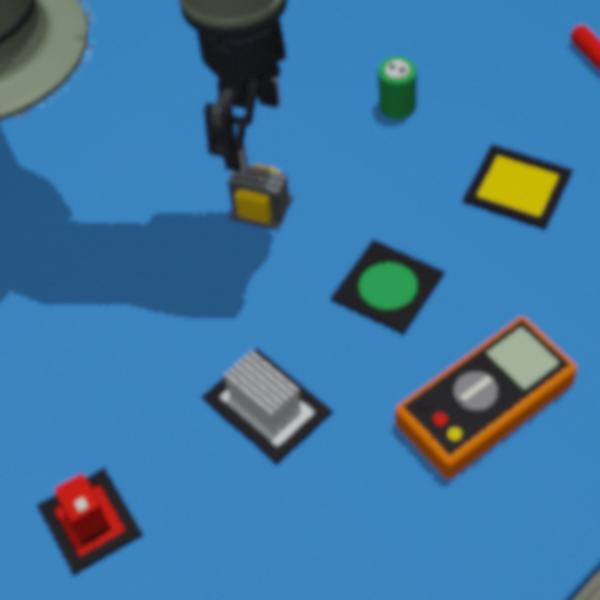

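The relay stands in the red inset with an even red border, at crop (85,505), and the jaws are over the transformer. I'll descend.

arm_command:
  delta_pos:
    - [0.4, 0, 0.08]
    - [0.7, 0, 0]
    - [0.7, 0, 0]
    - [0.6, 0, 0]
    - [0.3, 0, 0]
    - [0.1, 0, 0]
    - [0, 0, 0]
  rotation:
    - [0, -0.04, -0.02]
    - [0, 0, 0]
    - [0, 0, 0]
    - [0, 0, 0]
    - [0, 0, 0]
    - [0, 0, 0]
    - [0, 0, 0]

```text
clock: 18.5
position: [0.4411, 0.0707, 0.0321]
tool_rot: [2.838, 1.567, 0.174]
force: [-0.6, 0.5, -0.7]
grip_width: 0.0856
```

```bash
python3 go.py .4395 .0718 .022 -62.6
```

```text
pos [0.4411 0.0707 0.0321] jaw -62.6 t 18.5 w 0.0856
turn [-0.01 -0.03 -0.01] then shift [ 0.34 -0.06  0.03]
```

arm_command:
  delta_pos:
    - [0.2, -0.06, 0.04]
    - [0.15, 0, 0]
    - [0.03, 0, 0]
    - [0, 0, 0]
  rotation:
    - [0, -0.03, -0.01]
    - [0, 0, 0]
    - [0, 0, 0]
    - [0, 0, 0]

```text
clock: 18.9
position: [0.44, 0.0719, 0.0213]
tool_rot: [2.959, 1.568, 0.294]
force: [-0.1, 0.4, -0.5]
grip_width: 0.0852
```

arm_command:
  delta_pos:
    - [0, 0, 0]
    - [0, 0, 0]
    - [0, 0, 0]
    - [0, 0, 0]
    - [0, 0, 0]
    - [0, 0, 0]
    - [0, 0, 0]
    - [0, 0, 0]
    - [0, 0, 0]
  rotation:
    - [0, 0, 0]
    - [0, 0, 0]
    - [0, 0, 0]
    - [0, 0, 0]
    - [0, 0, 0]
    - [0, 0, 0]
    - [0, 0, 0]
    - [0, 0, 0]
    - [0, 0, 0]
  gripper: 1
  grip_force: 70

```text
clock: 19.8
position: [0.4401, 0.0719, 0.022]
tool_rot: [2.951, 1.567, 0.287]
force: [-0.9, -0.3, -0.8]
grip_width: 0.0474
```

```bash
python3 go.py .6175 .2865 .15 -69.5
```

```text
pos [0.4401 0.0719 0.022 ] jaw -62.7 t 19.8 w 0.0474
turn [ 1.14 -0.03 -0.  ] then shift [-4.27 -4.63 -8.04]
```

arm_command:
  delta_pos:
    - [-0.5, 0, 0]
    - [-0.8, 0, 0]
    - [-0.9, 0, 0]
    - [-0.9, 0, 0]
    - [-0.8, -0.1, -0.2]
    - [-0.3, -0.3, -0.6]
    - [0, -0.5, -0.9]
    - [0, -0.55, -0.95]
    - [0, -0.55, -0.95]
    - [0, -0.55, -0.95]
  rotation:
    - [0, 0, 0]
    - [0.57, 0, 0]
    - [0.57, 0, 0]
    - [0, 0, 0]
    - [0, 0, 0]
    - [0, 0, 0]
    - [0, 0, 0]
    - [0, 0, 0]
    - [0, 0, 0]
    - [0, 0, 0]

```text
clock: 20.8
position: [0.5413, 0.19, 0.1526]
tool_rot: [0.577, 1.568, -2.217]
force: [-0.1, 0.6, -3.3]
grip_width: 0.047
```

```bash
python3 go.py .6175 .2865 .13 -69.5
```

```text
pos [0.5413 0.19   0.1526] jaw -70.1 t 20.8 w 0.047
turn [-0.1   0.02 -0.01] then shift [ 0.75 -2.12 -3.5 ]
```

arm_command:
  delta_pos:
    - [0, -0.5, -0.8]
    - [0, -0.5, -0.8]
    - [0, -0.4, -0.7]
    - [0.2, -0.3, -0.5]
    - [0.3, -0.1, -0.3]
    - [0.2, 0, 0]
    - [0, 0, 0]
    - [0, 0, 0]
  rotation:
    - [-0.1, 0.02, -0.01]
    - [0, 0, 0]
    - [0, 0, 0]
    - [0, 0, 0]
    - [0, 0, 0]
    - [0, 0, 0]
    - [0, 0, 0]
    - [0, 0, 0]

```text
clock: 21.6
position: [0.6109, 0.2777, 0.1265]
tool_rot: [0.085, 1.565, -2.696]
force: [0.1, -0.9, -3.4]
grip_width: 0.0469
```

```bash
python3 go.py .6175 .2865 .0242 -69.5
```

```text
pos [0.6109 0.2777 0.1265] jaw -69.3 t 21.6 w 0.0469
turn [ 0.03  0.05 -0.  ] then shift [ 3.41 -0.2  -0.31]
```

arm_command:
  delta_pos:
    - [0.4, -0.2, -0.3]
    - [0.7, 0, 0]
    - [0.7, 0, 0]
    - [0.6, 0, 0]
    - [0.4, 0, 0]
    - [0.15, 0, 0]
    - [0, 0, 0]
    - [0, 0, 0]
  rotation:
    - [0.03, 0.05, 0]
    - [0, 0, 0]
    - [0, 0, 0]
    - [0, 0, 0]
    - [0, 0, 0]
    - [0, 0, 0]
    - [0, 0, 0]
    - [0, 0, 0]

```text
clock: 22.4
position: [0.6192, 0.2868, 0.035]
tool_rot: [3.08, 1.566, 0.293]
force: [-0.7, -0.9, -4.2]
grip_width: 0.047
```

```bash
python3 go.py .6175 .2865 .0242 -69.5
```

```text
pos [0.6192 0.2868 0.035 ] jaw -69.7 t 22.4 w 0.047
turn [-0.03 -0.04 -0.  ] then shift [ 0.36 -0.01  0.06]
```

arm_command:
  delta_pos:
    - [0.1, -0.01, 0.06]
    - [0.13, 0, 0]
    - [0.1, 0, 0]
    - [0.04, 0, 0]
    - [0, 0, 0]
  rotation:
    - [-0.03, -0.04, 0]
    - [0, 0, 0]
    - [0, 0, 0]
    - [0, 0, 0]
    - [0, 0, 0]

```text
clock: 22.9
position: [0.6184, 0.287, 0.0251]
tool_rot: [-3.118, 1.568, 0.381]
force: [-0.4, -0.4, -3.4]
grip_width: 0.0473
```

```bash
python3 go.py .6175 .2865 .0242 -69.5
```

```text
pos [0.6184 0.287  0.0251] jaw -69.5 t 22.9 w 0.0473
turn [-0.   -0.03  0.  ] then shift [0.03 0.01 0.03]
```

arm_command:
  delta_pos:
    - [0.04, 0, 0.02]
    - [0.01, 0, 0]
    - [0, 0, 0]
  rotation:
    - [0, -0.02, 0]
    - [0, 0, 0]
    - [0, 0, 0]

```text
clock: 23.2
position: [0.6181, 0.2868, 0.0241]
tool_rot: [-3.078, 1.569, 0.421]
force: [0.3, 0.7, -3.7]
grip_width: 0.0473
```

arm_command:
  delta_pos:
    - [0, 0, 0]
    - [0, 0, 0]
    - [0, 0, 0]
    - [0, 0, 0]
    - [0, 0, 0]
    - [0, 0, 0]
    - [-0.3, 0, 0]
    - [-0.6, 0, 0]
    - [-0.9, 0, 0]
    - [-0.9, 0, 0]
  rotation:
    - [0, 0, 0]
    - [0, 0, 0]
    - [0, 0, 0]
    - [0, 0, 0]
    - [0, 0, 0]
    - [0, 0, 0]
    - [0, 0, 0]
    - [0, 0, 0]
    - [0, 0, 0]
    - [0, 0, 0]
  gripper: -1

```text
clock: 24.2
position: [0.6169, 0.2864, 0.1081]
tool_rot: [0.063, 1.569, -2.721]
force: [-0.8, -0.5, 0.6]
grip_width: 0.0853
```

```bash
python3 go.py .439 .282 .14 -69.5
```

```text
pos [0.6169 0.2864 0.1081] jaw -69.5 t 24.2 w 0.0853
turn [ 0.    0.02 -0.  ] then shift [-1.06 -1.94  5.61]
```

arm_command:
  delta_pos:
    - [-0.6, 0, 0]
    - [-0.4, -0.3, 0.5]
    - [0, -0.4, 0.9]
    - [0, -0.4, 1]
    - [0, -0.4, 1]
    - [0, -0.3, 0.9]
    - [0, -0.1, 0.7]
    - [0, 0, 0.4]
    - [0, 0, 0]
    - [0, 0, 0]
  rotation:
    - [0, 0.02, 0]
    - [0, 0, 0]
    - [0, 0, 0]
    - [0, 0, 0]
    - [0, 0, 0]
    - [0, 0, 0]
    - [0, 0, 0]
    - [0, 0, 0]
    - [0, 0, 0]
    - [0, 0, 0]

```text
clock: 25.2
position: [0.4432, 0.2849, 0.1579]
tool_rot: [-3.008, 1.548, 0.49]
force: [0.2, -0.1, -0.4]
grip_width: 0.0852
```

```bash
python3 go.py .439 .282 .03 -69.5
python3 - <<'E'
from h import *
I=optics.grab_frame('scene')[:,:,::-1]
cv2.imwrite('pics/s4.png',I); cv2.imwrite('pics/s4c.png',cv2.resize(I[60:260,250:450],(600,600)))
E
```

```text
pos [0.4432 0.2849 0.1579] jaw -69.5 t 25.2 w 0.0852
turn [-0.01 -0.22  0.03] then shift [4.26 0.04 0.16]
```

View pics/s4c.png

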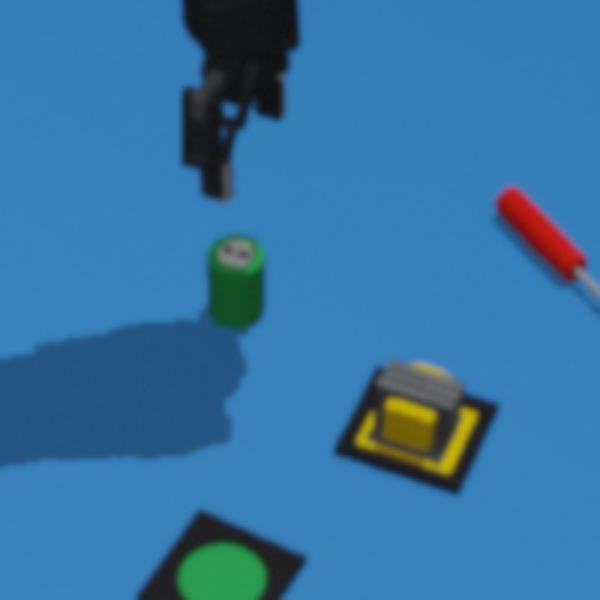

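The transformer sits in the yellow inset with the border visible all round, at crop (415,425). Now the capacitor, at crop (237,285).

arm_command:
  delta_pos:
    - [0.3, 0.04, 0.16]
    - [0.7, 0, 0]
    - [0.7, 0, 0]
    - [0.7, 0, 0]
    - [0.7, 0, 0]
    - [0.5, 0, 0]
    - [0.2, 0, 0]
    - [0, 0, 0]
  rotation:
    - [0, -0.22, 0.03]
    - [0, 0, 0]
    - [0, 0, 0]
    - [0, 0, 0]
    - [0, 0, 0]
    - [0, 0, 0]
    - [0, 0, 0]
    - [0, 0, 0]

```text
clock: 26.05
position: [0.4418, 0.281, 0.0358]
tool_rot: [0.204, 1.562, -2.585]
force: [-0.8, 0.3, 0.9]
grip_width: 0.0854
```

```bash
python3 go.py .439 .282 .03 -69.5
```

```text
pos [0.4418 0.281  0.0358] jaw -69.8 t 26.05 w 0.0854
turn [-0.05  0.08 -0.02] then shift [ 0.19 -0.06  0.08]
```

arm_command:
  delta_pos:
    - [0.12, -0.06, 0.08]
    - [0.05, 0, 0]
    - [0, 0, 0]
  rotation:
    - [-0.04, 0.08, -0.02]
    - [0, 0, 0]
    - [0, 0, 0]

```text
clock: 26.35
position: [0.4394, 0.2822, 0.0313]
tool_rot: [-2.663, 1.569, 0.836]
force: [0.2, -0.6, 0.7]
grip_width: 0.0854
```

arm_command:
  delta_pos:
    - [0, 0, 0]
    - [0, 0, 0]
    - [0, 0, 0]
    - [0, 0, 0]
    - [0, 0, 0]
    - [0, 0, 0]
    - [0, 0, 0]
    - [0, 0, 0]
    - [0, 0, 0]
  rotation:
    - [0, 0, 0]
    - [0, 0, 0]
    - [0, 0, 0]
    - [0, 0, 0]
    - [0, 0, 0]
    - [0, 0, 0]
    - [0, 0, 0]
    - [0, 0, 0]
    - [0, 0, 0]
  gripper: 1
  grip_force: 40

```text
clock: 27.25
position: [0.44, 0.2825, 0.0326]
tool_rot: [-2.789, 1.567, 0.71]
force: [-0.6, -0.0, 1.4]
grip_width: 0.0431
```

```bash
python3 go.py .609 .0925 .15 -69.5
```

```text
pos [0.44   0.2825 0.0326] jaw -69.6 t 27.25 w 0.0431
turn [-0.01 -0.03  0.01] then shift [-3.91  7.91 -3.06]
```

arm_command:
  delta_pos:
    - [-0.5, 0, 0]
    - [-0.8, 0, 0]
    - [-0.9, 0, 0]
    - [-0.9, 0, 0]
    - [-0.7, 0.3, -0.1]
    - [-0.2, 0.7, -0.3]
    - [0, 0.95, -0.37]
    - [0, 1, -0.38]
    - [0, 1, -0.38]
    - [0, 1, -0.38]
  rotation:
    - [0, -0.03, 0]
    - [0, 0, 0]
    - [0, 0, 0]
    - [0, 0, 0]
    - [0, 0, 0]
    - [0, 0, 0]
    - [0, 0, 0]
    - [0, 0, 0]
    - [0, 0, 0]
    - [0, 0, 0]

```text
clock: 28.25
position: [0.5463, 0.1634, 0.1576]
tool_rot: [-1.413, 1.568, 2.094]
force: [-0.7, 0.1, -0.8]
grip_width: 0.0431
```

```bash
python3 go.py .609 .0925 .12 -69.5
```

```text
pos [0.5463 0.1634 0.1576] jaw -69.0 t 28.25 w 0.0431
turn [0.08 0.   0.02] then shift [ 1.25  2.95 -1.13]
```

arm_command:
  delta_pos:
    - [0, 0.8, -0.3]
    - [0.2, 0.7, -0.3]
    - [0.3, 0.6, -0.25]
    - [0.3, 0.4, -0.15]
    - [0.3, 0.1, -0.05]
    - [0.1, 0, 0]
    - [0, 0, 0]
    - [0, 0, 0]
  rotation:
    - [0.08, 0, 0.02]
    - [0, 0, 0]
    - [0, 0, 0]
    - [0, 0, 0]
    - [0, 0, 0]
    - [0, 0, 0]
    - [0, 0, 0]
    - [0, 0, 0]

```text
clock: 29.05
position: [0.6057, 0.0963, 0.1178]
tool_rot: [-0.166, 1.568, -2.953]
force: [-0.0, 0.7, -1.4]
grip_width: 0.0436
```

```bash
python3 go.py .609 .0925 .0345 -69.5
```

```text
pos [0.6057 0.0963 0.1178] jaw -69.7 t 29.05 w 0.0436
turn [-0.03  0.02  0.  ] then shift [ 2.78  0.16 -0.06]
```

arm_command:
  delta_pos:
    - [0.4, 0.16, -0.06]
    - [0.6, 0, 0]
    - [0.6, 0, 0]
    - [0.5, 0, 0]
    - [0.2, 0, 0]
    - [0.1, 0, 0]
    - [0, 0, 0]
    - [0, 0, 0]
  rotation:
    - [-0.03, 0.02, 0]
    - [0, 0, 0]
    - [0, 0, 0]
    - [0, 0, 0]
    - [0, 0, 0]
    - [0, 0, 0]
    - [0, 0, 0]
    - [0, 0, 0]

```text
clock: 29.85
position: [0.6099, 0.0944, 0.0428]
tool_rot: [-2.994, 1.567, 0.51]
force: [-0.6, -0.6, -1.5]
grip_width: 0.0434
```

```bash
python3 go.py .609 .0925 .0345 -69.5
```

```text
pos [0.6099 0.0944 0.0428] jaw -69.3 t 29.85 w 0.0434
turn [ 0.04 -0.03  0.  ] then shift [0.28 0.05 0.05]
```

arm_command:
  delta_pos:
    - [0.1, 0.05, 0.05]
    - [0.13, 0, 0]
    - [0.08, 0, 0]
    - [0.02, 0, 0]
    - [0, 0, 0]
  rotation:
    - [0.04, -0.03, 0]
    - [0, 0, 0]
    - [0, 0, 0]
    - [0, 0, 0]
    - [0, 0, 0]

```text
clock: 30.35
position: [0.6101, 0.0924, 0.0348]
tool_rot: [3.104, 1.568, 0.319]
force: [-0.7, 0.4, -2.1]
grip_width: 0.0433
```

```bash
python3 go.py .609 .0925 .0342 -69.5
```

```text
pos [0.6101 0.0924 0.0348] jaw -69.5 t 30.35 w 0.0433
turn [-0.01 -0.03 -0.  ] then shift [ 0.02 -0.02  0.03]
```

Release, then back up well clear toward the robot for the check pictures.

arm_command:
  delta_pos:
    - [0.03, 0, 0.02]
    - [0, 0, 0]
    - [0, 0, 0]
  rotation:
    - [0, -0.02, 0]
    - [0, 0, 0]
    - [0, 0, 0]

```text
clock: 30.65
position: [0.6103, 0.0924, 0.0347]
tool_rot: [2.996, 1.568, 0.211]
force: [0.1, 0.5, -0.8]
grip_width: 0.0435
```

arm_command:
  delta_pos:
    - [0, 0, 0]
    - [0, 0, 0]
    - [0, 0, 0]
    - [0, 0, 0]
    - [0, 0, 0]
    - [0, 0, 0]
    - [-0.3, 0, 0]
    - [-0.6, 0, 0]
    - [-0.9, 0, 0]
    - [-0.9, 0, 0]
  rotation:
    - [0, 0, 0]
    - [0, 0, 0]
    - [0, 0, 0]
    - [0, 0, 0]
    - [0, 0, 0]
    - [0, 0, 0]
    - [0, 0, 0]
    - [0, 0, 0]
    - [0, 0, 0]
    - [0, 0, 0]
  gripper: -1

```text
clock: 31.65
position: [0.6081, 0.0921, 0.116]
tool_rot: [-0.189, 1.567, -2.973]
force: [0.4, 0.4, 0.5]
grip_width: 0.0858
```

arm_command:
  delta_pos:
    - [-0.9, 0, 0]
    - [-0.9, 0, 0]
    - [-0.6, 0, 0.5]
    - [0, 0, 0.9]
    - [0, 0, 1]
    - [0, 0, 1]
    - [0, 0, 1]
    - [0, 0, 0.7]
    - [0, 0, 0.3]
    - [0, 0, 0]
  rotation:
    - [0, 0, 0]
    - [0, 0, 0]
    - [0, 0, 0]
    - [0, 0, 0]
    - [0, 0, 0]
    - [0, 0, 0]
    - [0, 0, 0]
    - [0, 0, 0]
    - [0, 0, 0]
    - [0, 0, 0]

```text
clock: 32.65
position: [0.4528, 0.034, 0.2013]
tool_rot: [2.912, 1.561, 0.128]
force: [-0.1, -0.5, -0.1]
grip_width: 0.0853
```

Run:
```python
from h import *
for n in('top','scene'): cv2.imwrite(f'pics/{n}5.png',optics.grab_frame(n)[:,:,::-1])
a=cv2.imread('pics/top5.png')[110:290,95:515]; cv2.imwrite('pics/top5c.png',cv2.resize(a,(798,342),interpolation=cv2.INTER_CUBIC))
```

View pics/top5c.png

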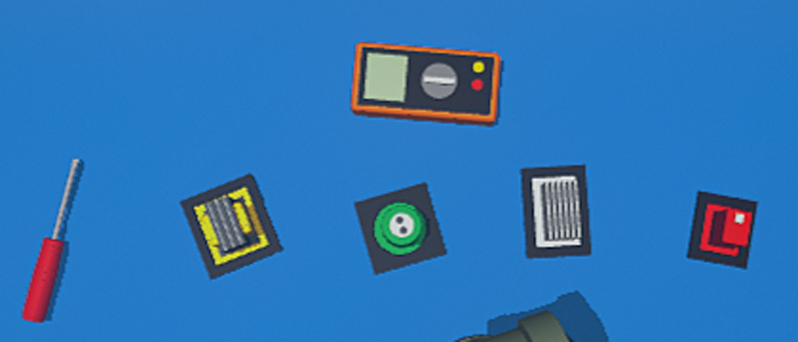

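View pics/scene5.png

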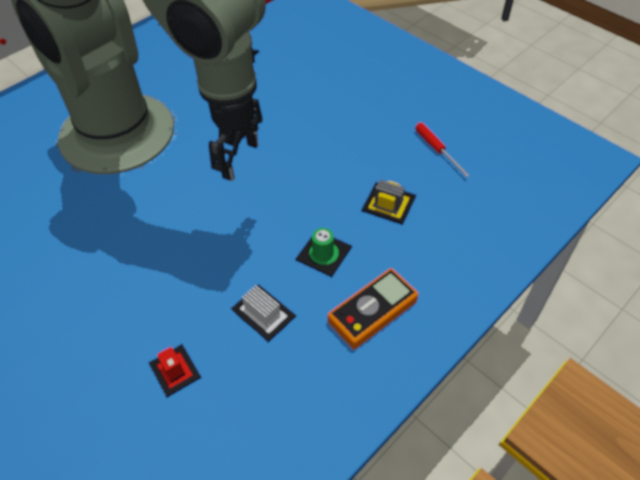

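Both views show all four parts upright inside their insets, and the multimeter and screwdriver unmoved. One numeric check of the offsets, then I hand in.

Run:
```python
from h import *
im=cv2.imread('pics/top5.png'); i0=cv2.imread('pics/top0.png'); h,s,v=cv2.split(cv2.cvtColor(im,cv2.COLOR_BGR2HSV))
cl=lambda m:cv2.morphologyEx(m.astype(np.uint8),cv2.MORPH_CLOSE,np.ones((3,3)))
print('cap (609,92.5)',hull(cl((s<60)&(v>130)),'top',.062,(285,208,330,252)))
print('core (617.5,286.5)',hull(cl((s<90)&(v>90)),'top',.052,(190,203,245,253)))
# sink: stripes right of white border; relay tab in two views gives height
def tab(I,b):
    h,s,v=cv2.split(cv2.cvtColor(I,cv2.COLOR_BGR2HSV)); x0,y0,x1,y1=b
    y,x=np.nonzero(((s<90)&(v>150))[y0:y1,x0:x1]); return x.mean()+x0,y.mean()+y0
sc=cv2.imread('pics/scene5.png')
for z in(.052,.056): print('tab',z,ray('top',tab(im,(470,212,492,240)),z),ray('scene',tab(sc,(155,350,190,385)),z))
print('tab start',ray('top',tab(i0,(378,288,398,305)),.052),'rel to (.4568,-.076), relay yaw -13 -> -12')
# sink: dark gaps between fins
d=((v<140)&(s<110))[200:245,376:402]; y,x=np.nonzero(d)
print('sink gaps (624.8,-87.7)',hull(cl((v<150)&(s<110)),'top',.046,(377,202,401,243)))
# bystanders' change
for b in((275,128,365,180),(100,190,142,284)):
    x0,y0,x1,y1=b; print('diff px',(cv2.absdiff(im,i0)[y0:y1,x0:x1].max(2)>40).sum())
```

```text
cap (609,92.5) [608.9  91.2  24.9  23.5 -46.4]
core (617.5,286.5) [614.7 285.5  62.9  30.8  19.9]
tab 0.052 [[ 0.60763988 -0.28178508]] [[ 0.60347643 -0.28195758]]
tab 0.056 [[ 0.60735547 -0.28042804]] [[ 0.60563127 -0.28253361]]
tab start [[ 0.46626772 -0.07869047]] rel to (.4568,-.076), relay yaw -13 -> -12
sink gaps (624.8,-87.7) [618.9 -83.3  84.9  48.5  -2. ]
diff px 0
diff px 0
```

```bash
python3 -c "
from workcell import bot,monitor
print(abs(monitor.observe()['qd']).max()); bot.job_done()"
```

```text
0.01903271687700886
the job is handed in; nothing more can be done
```

I put the heat sink, relay, transformer and capacitor each in its own tray, let go, moved the arm clear and handed the job in at about 33 s. No verdict was reported.

**Position checks from the last pictures:**

| Part | Offset from tray centre | How measured |
|---|---|---|
| Capacitor | about 1.5 mm | metal disc, top view |
| Transformer | about 3 mm | core outline, top view |
| Relay | about 1 mm | white tab, compared with its position on the part at the start |
| Heat sink | about 1 mm | gripper pose at release only |

- **Height and tilt:** In both views all four parts look upright and inside their insets. I did not measure height or tilt from the images. At release the heights were within about 1 mm of where each part should reach its floor.
- **Bystanders:** The multimeter and screwdriver had no changed pixels against the first picture.
- **Failed or disagreeing checks:** The heat sink colour mask picked up the tray border, so that reading is void. The transformer core outline came out at 62.9 mm instead of 56 mm. The relay tab positions from the two cameras differ by 2–4 mm.

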